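Shut the blood-tube centrifuge and start it with the sunken key

ROBOT

A 6-joint arm with a two-finger parallel gripper is mounted at the origin on the work surface. World frame = base frame: x ahead of the robot, y to its left, z up, the work surface at z = 0. Lengths are in mm, angles in rad, forces in N, time in s.
With the tool pointing down it reaches from about 325 to 775 mm from the base axis. Payload 5.5 kg.
Tool frame: the origin (TCP) lies at the very end of the fingers, on their centre line; the grasp point (between the pads) lies 19 mm behind it; z points along the fingers, y is the line along which they close (so a half turn about z gives the same grasp; the last joint's range is limited). The gripper opens to 88 mm and grips with 3 to 60 N. Pads are 20 mm wide; open, the fingers measure 115 mm over their backs; the gripper's body (75 mm by 178 mm) begins 61 mm behind the grasp point.
Start: joints at [-1.187, 0.091, 1.231, -0, 1.82, -0.057], TCP at [255.999, -542.661, 222.631] pointing down, gripper open.
Joint ranges: [-2.87, 2.87], [-0.86, 2.18], [0.17, 2.46], [-1.51, 4.65], [0.06, 2.69], [-2.65, 2.65]. Speed limits (rad/s): [2.57, 2.57, 3.01, 3.14, 3.14, 3.14].

INTERFACE

Orientations are given as [roll, pitch, yaw] about the fixed x, y, z axes, in that order (R = Rz(yaw) Ry(pitch) Rx(roll)).
In Python, from cell import manip gives the robot as it stands. The module is installed in compiled form; this text tells all that it offers.
- The arm moves only by the tool drive_tool, never from a script. Its argument "moves" is a list of rows, each a list of 7 numbers: the shift along the tool's x, y, z in cm, then the turn, a rotation vector about the tool's x, y, z in degrees, then the finger opening in cm, from 0 to 8.78. A call has 1 to 12 rows; each row is the pose to reach, as a shift and turn from the pose commanded when the call began, along the tool's axes at that moment; what a row does not reach only later rows make up. A row lasts 1/12 s, in which the tool goes at most 41.7 mm and 7.16 degrees, less where a joint would pass 70% of its speed; a pose out of reach is approached as far as the arm can. A call with a gripper value outside its range is refused whole. The fingers move at their own pace and stop on an object; "newtons" is the grip in N (left out, the last holds). Time passes only in rows, so rows that repeat a pose let the fingers close. It gives the time, the measured TCP pose, the force, the opening and the grip force at its end, in the units of the state.
- manip.sense(): the state, without advancing time (a new reading comes with each control period).
- manip.grab_frame(name): name is "scene" or "top" or "wrist"; returns a dict with "frame" (384x512x3 uint8, red, green, blue), "K" (3x3 intrinsics, pixels), "T" (4x4, takes a point from camera to world coordinates); the wrist camera has in their place "tool_from_camera" (4x4, takes a point from camera to tool coordinates, whose origin is the TCP and whose axes are the flange's). Camera axes: x right, y down, z forward; pixel columns grow to the right and rows downward; lengths in mm; the calibration is good to about 2 mm. A picture is of the moment at which its call begins: read the wrist's pose just before it. There is no depth.
- manip.hand_in(): hands the job in; it is judged then, once.
The state is a dict: "clock": time; "joints": joint angles; "joint_velocities": joint speeds; "joint_torque": joint torques, N m; "position": TCP position; "ee_rot": TCP orientation; "ft_force": force on the tool from outside, world axes, zero at the start; "ft_torque": the same for the moment, N m; "gripper_width": finger opening in mm; "finger_force": force on a finger pad.
Only numpy, scipy, OpenCV 4.12 (cv2) and the standard library are available. Lean on these libraries where they do the work, as an engineer would, in place of code of your own. Each camera call takes 0.05 s, during which the arm holds its last target. There are 200 camera calls.

TASK

Start the small bench centrifuge: push its raised lid down until it is fully shut, then reach a fingertip into the round well on the control strip and hold the sunken start key fully down for about a second. Let the key come back up and draw the hand clear. Only push with the fingertips: do not lift the lid or the machine, do not shove the machine along the table, leave the raised lid-release key alone, do not press the start key while the lid is open, and leave the things standing round it as they are.

Things in the scene. Friction and masses are not known exactly. Their poses are not given: they have to be found in the camera images.
- centrifuge: white bench centrifuge, 270 (x) by 250 (y) by 130 mm high, loose on rubber feet, about 3.2 kg. Origin: centre of underside, z up. Flat top with a control strip along its -x edge: round well at x, y = (-88, -50) mm, dark display (-88, 16), raised lid-release key (-88, 88). Behind it the 150 mm rotor bowl at (42, 0) under the lid, which opens up and over towards +y
- lid (a joint): lid angle in rad: 0 = shut, grows as it opens (starts at 0.45 to 0.9, limit 1.3). A flat grey plate 172 mm (along the hinge) by 200 mm by 12 mm thick. The hinge is stiff: the lid stays where it is left; pushing it down near its free edge takes about 1 to 4 N. It stops firmly at 0, its top then 13 mm above the machine's top
- lid_hinge (a point): middle of the lid's hinge line, at (+42, +105, +130) mm in the centrifuge's frame; the hinge line is parallel to the centrifuge's x. With the lid at angle a, a point of the lid at distance d from the hinge is d*cos(a) towards the centrifuge's -y and d*sin(a) up
- lid_press (a point): point on the upper face of the lid, midway along its free edge and 15 mm in from it, 185 mm from the hinge and 13 mm above the lid's hinge plane; moves with the lid. The place to push. Its x axis is along the hinge line, its z axis is square to the lid
- well_mouth (a point): centre of the mouth of the round well, level with the machine's top (130 mm above the table). The well is 52 mm across with straight walls and a flat floor 32 mm down
- start_key_top (a point): centre of the top of the start key: a plain white round key 26 mm across in the middle of the well, its top 18 mm below the machine's top when up; moves with the key, straight down
- start_key (a joint): travel of the sunken start key in m: 0 = up, 0.005 = fully down. Spring-loaded: starts to move at 1.4 N, fully down at 5 N, returns by itself
- release_key (a joint): travel of the raised lid-release key in m: 0 = up, 0.005 = down. A white oblong key 26 by 34 mm standing 10 mm proud of the machine's top; fully down at 5 N. Not to be pressed
- dispenser: white pump dispenser bottle, 66 mm across and 183 mm tall, 0.35 kg, standing loose; origin at the centre of its underside
- beaker: open clear plastic beaker, 66 mm across and 75 mm tall, 0.12 kg, standing loose; origin at the centre of its underside
- slide_box: paper box of microscope slides, 85 by 60 by 34 mm high, 0.14 kg, lying loose; origin at the centre of its underside
Not all that is in view belongs to the job. Several things have the shape of the beaker; the one meant has the colours described above. Leave any red look-alike of the slide_box alone.

How it is judged (in metres and radians):
On the way, in this order (a step that is already met when the one before it is completed fails the run):
1. the lid is shut, with the start key up (value of joint lid below 0.03 rad and value of joint start_key below 0.0015 m), for 0.2 s.
2. the start key is held down in its well by the fingers, with the lid shut (value of joint start_key above 0.0038 m and value of joint lid below 0.03 rad and contact force between the fingers and start_key above 1 N), for 0.6 s.
At the end, for the whole second after the job is handed in: Lid shut (within 0.03 rad), then start key held 3.8 mm or more down by the fingers for 0.6 s. At the end: lid shut, both keys up (within 1.5 mm), centrifuge level and within 25 mm of its place, dispenser, beaker and slide box upright and within 30 mm of theirs (all of step 1 and value of joint release_key below 0.0015 m and distance of centrifuge from where it was at the start of the episode below 0.025 m and angle between centrifuge's own z axis and vertical below 0.05 rad and linear speed of centrifuge below 0.02 m/s and distance of each of dispenser, beaker, slide_box from where it was at the start of the episode below 0.03 m and angle between each of dispenser, beaker, slide_box's own z axis and vertical below 0.15 rad); the robot touches nothing.
It fails at once if the start key is pressed while the lid is open (value of joint start_key above 0.0025 m and value of joint lid above 0.06 rad).
It fails at once if the raised lid-release key is pressed (value of joint release_key above 0.003 m).
It fails at once if the lid is lifted further open (value of joint lid above 1.05 rad).
It fails at once if the centrifuge is lifted, tipped or shoved more than 25 mm (distance of centrifuge from where it was at the start of the episode above 0.025 m or angle between centrifuge's own z axis and vertical above 0.1 rad).
It fails at once if a bystander is lifted, knocked over or moved more than 30 mm (distance of any of dispenser, beaker, slide_box from where it was at the start of the episode above 0.03 m or angle between any of dispenser, beaker, slide_box's own z axis and vertical above 0.5 rad).
It also fails if it takes over 51 s, if anything falls off the work surface, if the arm or the gripper's body presses on something with over 40 N, if the wrist force passes 120 N, or if a joint passes its speed limit or range.

## Working session

There is one attempt and no reset: what is moved stays moved. The work goes in short steps, Python scripts to look and compute and a tool call to move; the robot and the scene stay as the last step left them, time stands still between calls to the robot, and variables do not carry over. Pictures are saved under pics/ and viewed, at most 10 in all, crops included, and the job is handed in when it is done.

Besides the shell and the picture viewer there is one more tool, called by a JSON object that holds its "api" and its "payload", one argument or row to a line. drive_tool: Moves the arm, as the interface text tells. Its arguments: {"type":"object","properties":{"moves":{"type":"array","items":{"type":"array","items":{"type":"number"}}},"newtons":{"type":"number"}},"required":["moves"]}

```bash
mkdir -p pics
cat > h.py <<'E'
import numpy as np, cv2
from cell import manip
from scipy.spatial.transform import Rotation as R
def cam(n):
    s=manip.sense(); f=manip.grab_frame(n)
    if n=="wrist":
        T=np.eye(4); T[:3,:3]=R.from_euler('xyz',s['ee_rot']).as_matrix(); T[:3,3]=s['position']
        f['T']=T@f['tool_from_camera']
    return f
def ray(f,u,v):
    d=f['T'][:3,:3]@np.linalg.inv(f['K'])@np.array([u,v,1.]); return f['T'][:3,3],d/np.linalg.norm(d)
def plane(f,u,v,z):
    o,d=ray(f,u,v); return o+d*(z-o[2])/d[2]
def tri(rays):
    A=sum(np.eye(3)-np.outer(d,d) for o,d in rays); b=sum((np.eye(3)-np.outer(d,d))@o for o,d in rays)
    return np.linalg.solve(A,b)
def proj(f,p):
    T=np.linalg.inv(f['T']); c=T[:3,:3]@np.array(p,float)+T[:3,3]; q=f['K']@c; return q[:2]/q[2]
def save(f,n,s=1.0): cv2.imwrite('pics/'+n,cv2.resize(f['frame'][:,:,::-1],None,fx=s,fy=s,interpolation=cv2.INTER_CUBIC))
E
python3 - <<'E'
from h import *
import pickle
s=manip.sense(); print(s['position'],s['ee_rot'],s['clock'])
for n in('scene','top'):
    f=cam(n); save(f,n+'.png',1.5); pickle.dump(f,open(n+'.pkl','wb')); print(n,f['T'][:3,3].round(),f['T'][:3,2].round(2))
E
```

```text
[ 255.88033546 -542.37519588  221.51688262] [-3.13965505e+00 -1.22365702e-04  4.40789101e-01] 0.0
scene [1419. -456. 1029.] [-0.63  0.36 -0.69]
top [ 355.  -12. 1461.] [ 0.17 -0.01 -0.99]
```

View pics/scene.png

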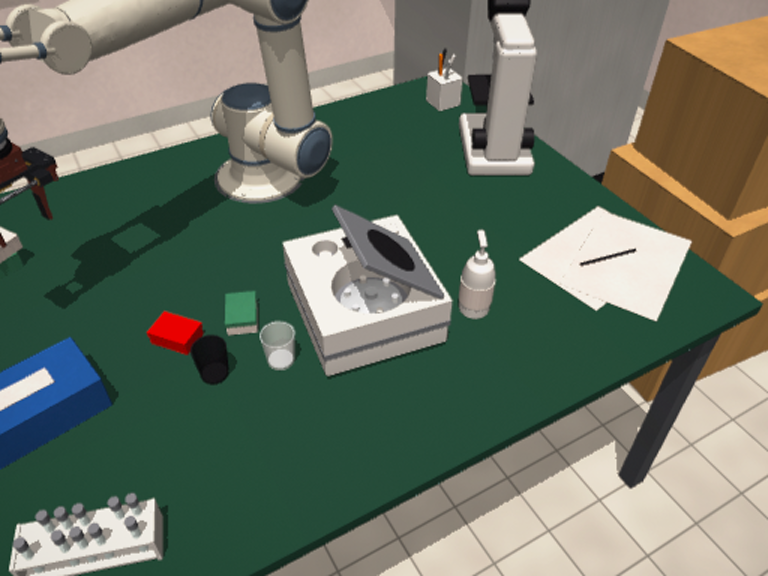

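View pics/top.png

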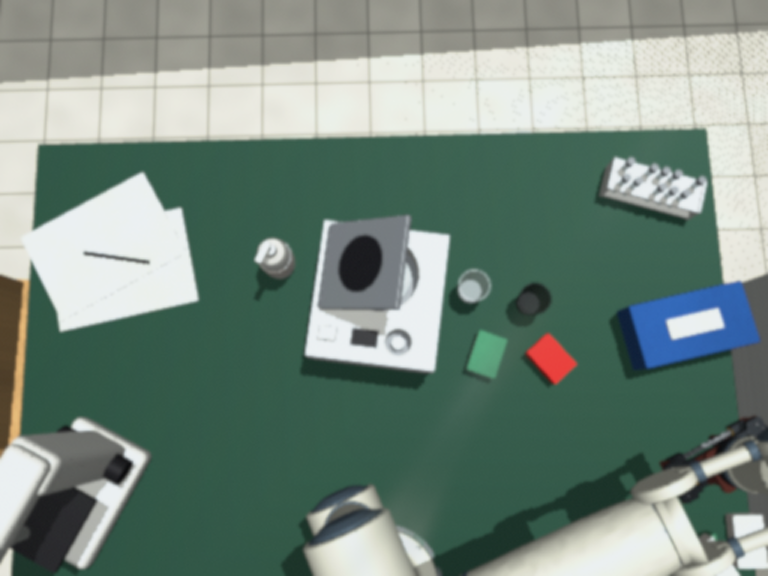

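The scene view shows the centrifuge's well at about (324,248), with the lid raised towards the dispenser at (478,280). The beaker is at (278,345) and the green box at (240,312). In the top view the well is at (398,341), the lid's free edge runs from (410,216) to (400,310), and the release key is at (326,332). I'll zoom in for corners.

Run:
```python
from h import *
import pickle
a=pickle.load(open('scene.pkl','rb'))['frame'];b=pickle.load(open('top.pkl','rb'))['frame']
z=lambda i,x,y,w,h:cv2.resize(i[y:y+h,x:x+w,::-1],(400,400*h//w),interpolation=cv2.INTER_CUBIC)
A=z(a,180,125,130,130);B=z(b,195,135,115,115)
cv2.imwrite('pics/zoom.png',np.hstack([A,B]))
```

```text
(no output)
```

View pics/zoom.png

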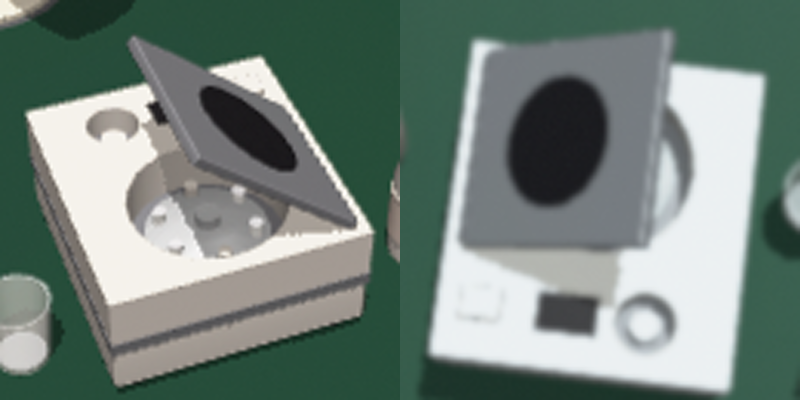

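Run:
```python
from h import *
import pickle
S=pickle.load(open('scene.pkl','rb'));T=pickle.load(open('top.pkl','rb'))
s=lambda u,v:ray(S,180+u*130/400-.35,125+v*130/400-.35)
t=lambda u,v:ray(T,195+u*115/400-.36,135+v*115/400-.36)
P={}
for n,p,q in [('--',(28,113),(331,391)),('-+',(262,57),(29,355)),('++',(372,234),(72,40)),('+-',(107,305),(365,73)),('well',(112,125),(246,323)),('lid-',(131,40),(247,247)),('lid+',(199,161),(272,31))]:
    P[n]=tri([s(*p),t(*q)]); print(n,P[n].round(1))
loc={'--':(-135,-125),'-+':(-135,125),'++':(135,125),'+-':(135,-125),'well':(-88,-50)}
A=np.array([loc[k] for k in loc],float);B=np.array([P[k][:2] for k in loc])
a0=A-A.mean(0);b0=B-B.mean(0)
yaw=np.arctan2((a0[:,0]*b0[:,1]-a0[:,1]*b0[:,0]).sum(),(a0*b0).sum())
Rm=np.array([[np.cos(yaw),-np.sin(yaw)],[np.sin(yaw),np.cos(yaw)]])
o=B.mean(0)-Rm@A.mean(0); print('origin',o.round(1),'yaw',yaw, (B-A@Rm.T-o).round(1).tolist())
for k in('lid-','lid+'):
    l=Rm.T@(P[k][:2]-o); print(k,l.round(1),P[k][2], np.arctan2(P[k][2]-130-6,105-l[1]))
```

```text
-- [ 416.5 -107.9  131.4]
-+ [452.2 140.4 129.8]
++ [720.4  99.6 128.9]
+- [ 684.3 -149.4  134.6]
well [473.7 -41.4 131.1]
lid- [519.8 -39.4 265.4]
lid+ [688.  -63.3 265.1]
origin [568.3  -4.4] yaw -0.1478455806858249 [[0.2, 0.3], [-1.0, 1.3], [0.1, 0.3], [0.9, -1.4], [-0.2, -0.5]]
lid- [-42.8 -41.7] 265.38754828264166 0.7226619924416704
lid+ [127.1 -40.6] 265.07667904882464 0.7252565418533732
```

{"api": "drive_tool", "payload": {
  "moves": [
    [0,0,-4,0,0,0,0],
    [0,0,-8,0,0,0,0],
    [3.4,-2,-9.8,0,0,7,0],
    [6.8,-4,-9.8,0,0,14,0],
    [10.2,-6,-9.8,0,0,20,0],
    [13.6,-8,-9.8,0,0,26,0],
    [17,-10,-9.8,0,0,33.7,0],
    [20.4,-12,-9.8,0,0,33.7,0],
    [23.8,-14,-9.8,0,0,33.7,0],
    [27.2,-16,-9.8,0,0,33.7,0],
    [30.6,-18,-9.8,0,0,33.7,0],
    [34,-20,-9.8,0,0,33.7,0]
  ],
  "newtons": 20
}}

```text
clock: 1.1
position: [478.8, -214.9, 320.3]
ee_rot: [-3.141, 0.0, -0.147]
ft_force: [1.2, 0.0, -0.9]
gripper_width: 11.4
finger_force: 0.0
```

{"api": "drive_tool", "payload": {
  "moves": [
    [1.7,-3.4,0,0,0,0,0],
    [3.4,-6.8,0,0,0,0,0],
    [5,-10.3,0,0,0,0,0],
    [6.7,-13.7,0,0,0,0,0],
    [8.3,-17,0,0,0,0,0],
    [9.9,-20.5,0,0,0,0,0],
    [9.9,-20.5,0.5,0,0,0,0],
    [9.9,-20.5,1.5,0,0,0,0],
    [9.9,-20.5,2,0,0,0,0],
    [9.9,-20.5,2,0,0,0,0]
  ]
}}

```text
clock: 1.93
position: [605.7, -28.6, 298.5]
ee_rot: [3.141, 0.003, -0.147]
ft_force: [0.3, 0.1, 0.2]
gripper_width: 0.9
finger_force: 0.0
```

Run:
```python
from h import *
s=manip.sense(); print(s['position'],s['ee_rot'],s['joints'],s['gripper_width'],s['ft_force'])
f=cam('scene'); save(f,'s2.png',1.5)
```

```text
[605.69835514 -28.63520671 298.46943417] [ 3.14133472  0.00348751 -0.14742686] [-1.03281640e-01  1.42841932e-01  1.03959029e+00 -1.12290447e-04
  1.96265592e+00  1.61489839e+00] 0.943002617365512 [0.31444611 0.09637258 0.23958965]
```

View pics/s2.png

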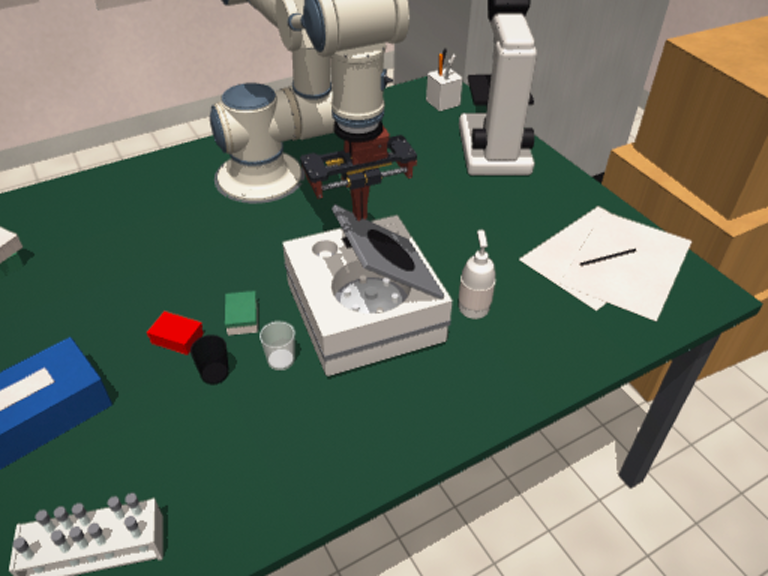

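The closed fingertips are above the lid near its free edge at about (362,215), and the gripper body is clear of everything. Next I push down along the lid's arc.

{"api": "drive_tool", "payload": {
  "moves": [
    [0,-0.8,0.6,0,0,0,0],
    [0,-0.8,1.5,0,0,0,0],
    [0,-0.8,2.4,0,0,0,0],
    [0,-0.7,3,0,0,0,0],
    [0,-0.6,3.6,0,0,0,0],
    [0,-0.2,4.2,0,0,0,0],
    [0,0.3,4.8,0,0,0,0],
    [0,0.8,5.3,0,0,0,0],
    [0,1.2,5.8,0,0,0,0],
    [0,1.5,6.3,0,0,0,0],
    [0,1.9,6.8,0,0,0,0],
    [0,1.9,6.8,0,0,0,0]
  ]
}}

```text
clock: 2.98
position: [603.1, -48.2, 231.3]
ee_rot: [3.141, 0.001, -0.148]
ft_force: [0.1, -1.0, -0.4]
gripper_width: 0.4
finger_force: 0.0
```

{"api": "drive_tool", "payload": {
  "moves": [
    [0,0.4,0.8,0,0,0,0],
    [0,0.9,1.6,0,0,0,0],
    [0,1.3,2.4,0,0,0,0],
    [0,1.7,3.3,0,0,0,0],
    [0,2.0,4.2,0,0,0,0],
    [0,2.2,5.1,0,0,0,0],
    [0,2.4,6.0,0,0,0,0],
    [0,2.6,6.9,0,0,0,0],
    [0,2.7,7.5,0,0,0,0],
    [0,2.7,8.0,0,0,0,0]
  ]
}}

```text
clock: 3.82
position: [599.1, -74.2, 151.4]
ee_rot: [3.141, 0.001, -0.148]
ft_force: [-0.4, -1.2, 1.5]
gripper_width: 0.7
finger_force: 0.6
```

Run:
```python
from h import *
s=manip.sense(); print(s['position'],s['ft_force'])
f=cam('scene'); save({'frame':f['frame'][100:260,150:350]},'s3.png',3)
```

```text
[599.10009889 -74.1681477  151.39158683] [-0.36326308 -1.20330154  1.5360427 ]
```

View pics/s3.png

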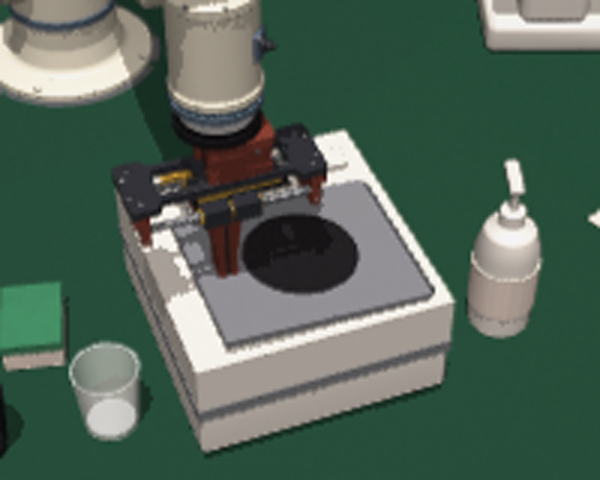

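The lid is nearly shut, with the fingertips near its free edge at (225,270) and the dispenser and beaker undisturbed. I'll press the last 8 mm until it stops firmly.

{"api": "drive_tool", "payload": {
  "moves": [
    [0,0,0.3,0,0,0,0],
    [0,0,0.6,0,0,0,0],
    [0,0,0.8,0,0,0,0],
    [0,0,0.9,0,0,0,0],
    [0,0,0.9,0,0,0,0]
  ]
}}

```text
clock: 4.28
position: [599.5, -73.8, 143.5]
ee_rot: [-3.141, 0.0, -0.147]
ft_force: [0.4, 0.1, 0.1]
gripper_width: 0.6
finger_force: 0.0
```

{"api": "drive_tool", "payload": {
  "moves": [
    [0,0,0.1,0,0,0,0],
    [0,0,0.2,0,0,0,0],
    [0,0,0.2,0,0,0,0]
  ]
}}

```text
clock: 4.53
position: [599.6, -73.8, 143.3]
ee_rot: [-3.141, -0.001, -0.147]
ft_force: [-3.0, 0.5, 6.9]
gripper_width: 0.7
finger_force: 3.1
```

{"api": "drive_tool", "payload": {
  "moves": [
    [0,0,0.15,0,0,0,0],
    [0,0,0.15,0,0,0,0],
    [0,0,0.15,0,0,0,0],
    [0,0,-2,0,0,0,0],
    [0,0,-5,0,0,0,0],
    [0,0,-8,0,0,0,0],
    [-4,0,-9,0,0,0,0],
    [-8,-0.7,-9,0,0,0,0],
    [-11.9,-1.4,-9,0,0,0,0],
    [-11.9,-1.4,-9,0,0,0,0],
    [-11.9,-1.4,-9,0,0,0,0]
  ]
}}

```text
clock: 5.45
position: [482.8, -42.0, 232.4]
ee_rot: [-3.141, -0.002, -0.146]
ft_force: [-0.2, 0.2, 0.9]
gripper_width: 0.6
finger_force: 0.0
```

Run:
```python
from h import *
s=manip.sense(); print(s['position'],s['ee_rot'],s['ft_force'])
f=cam('wrist'); g=cam('scene'); print(proj(f,(473.8,-41,130)),proj(f,(473.8,-41,112)),proj(f,s['position']))
c=cv2.resize(f['frame'],(512,384)); d=cv2.resize(g['frame'][100:260,170:340],(286,384*286//286))
save({'frame':np.hstack([c,d])},'w1.png')
```

```text
[482.77837007 -42.02033779 232.35729447] [-3.14131382e+00 -2.23430336e-03 -1.46464424e-01] [-0.15256843  0.1534536   0.9297825 ]
[249.64051659 201.54240971] [249.60933524 195.22906138] [249.43752789 245.87685266]
```

View pics/w1.png

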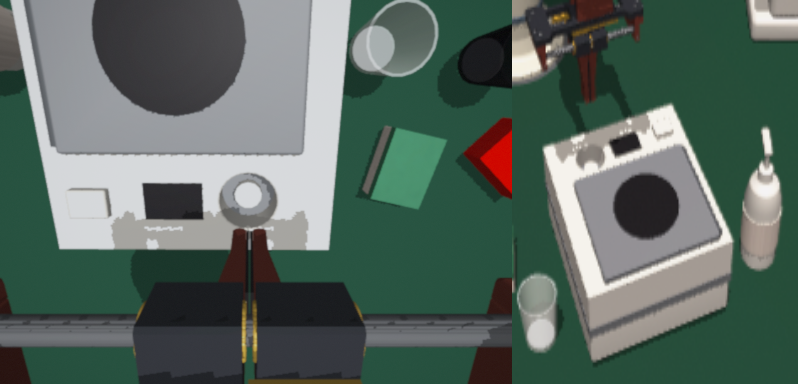

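The wrist view puts the well centre at about (248,201) and the key at (249,195), both matching the projected estimate. The lid lies flat, with its front edge at row 152. Next I move over the well and down.

{"api": "drive_tool", "payload": {
  "moves": [
    [-0.9,0,2,0,0,0,0],
    [-0.9,0,5,0,0,0,0],
    [-0.9,0,8,0,0,0,0],
    [-0.9,0,9,0,0,0,0],
    [-0.9,0,9,0,0,0,0],
    [-0.9,0,9,0,0,0,0]
  ]
}}

```text
clock: 6.05
position: [475.5, -41.5, 141.9]
ee_rot: [-3.142, 0.001, -0.148]
ft_force: [-0.2, -0.8, 0.1]
gripper_width: 0.3
finger_force: 0.0
```

Run:
```python
from h import *
s=manip.sense(); print(s['position'],s['ee_rot'],s['ft_force'])
f=cam('wrist'); print(proj(f,(473.8,-41,130)),proj(f,s['position']))
save({'frame':f['frame'][120:280,160:340]},'w2.png',3)
```

```text
[475.46532832 -41.50907245 141.90526961] [-3.14150604e+00  8.79847572e-04 -1.47586344e-01] [-0.16973005 -0.75709674  0.05354602]
[248.98056526 239.28191193] [249.43582429 245.87569876]
```

View pics/w2.png

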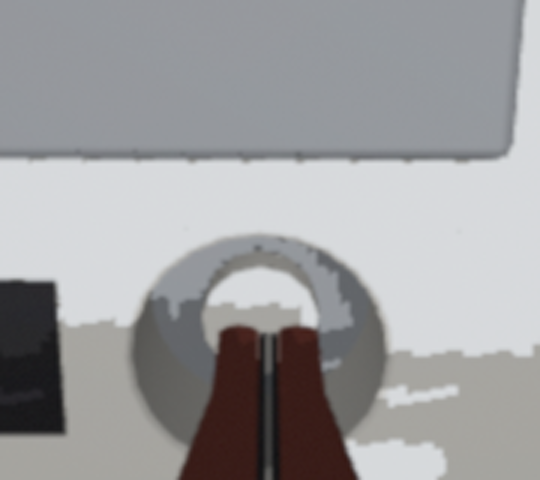

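The well spans columns 130–388 in this crop (centre 259) and the fingertips are at 268, so I need about 1.8 mm to the left. The fingers are clear of the walls.

{"api": "drive_tool", "payload": {
  "moves": [
    [-0.2,-0.2,0.3,0,0,0,0],
    [-0.2,-0.2,0.9,0,0,0,0],
    [-0.2,-0.2,1.5,0,0,0,0],
    [-0.2,-0.2,2.1,0,0,0,0],
    [-0.2,-0.2,2.6,0,0,0,0],
    [-0.2,-0.2,3.0,0,0,0,0],
    [-0.2,-0.2,3.3,0,0,0,0],
    [-0.2,-0.2,3.5,0,0,0,0],
    [-0.2,-0.2,3.6,0,0,0,0]
  ]
}}

```text
clock: 6.85
position: [473.0, -39.0, 107.1]
ee_rot: [-3.142, -0.0, -0.147]
ft_force: [-6.6, 1.0, 12.9]
gripper_width: 0.2
finger_force: 6.5
```

{"api": "drive_tool", "payload": {
  "moves": [
    [0,0,0,0,0,0,0],
    [0,0,0,0,0,0,0],
    [0,0,0,0,0,0,0],
    [0,0,0,0,0,0,0],
    [0,0,0,0,0,0,0],
    [0,0,0,0,0,0,0],
    [0,0,0,0,0,0,0],
    [0,0,0,0,0,0,0],
    [0,0,0,0,0,0,0],
    [0,0,0,0,0,0,0],
    [0,0,0,0,0,0,0],
    [0,0,0,0,0,0,0]
  ]
}}

```text
clock: 7.85
position: [473.0, -39.0, 107.3]
ee_rot: [3.142, -0.001, -0.147]
ft_force: [-4.7, 1.1, 9.5]
gripper_width: 0.5
finger_force: 4.4
```

{"api": "drive_tool", "payload": {
  "moves": [
    [0,0,-0.5,0,0,0,0],
    [0,0,-1.2,0,0,0,0],
    [0,0,-2,0,0,0,0],
    [0,0,-4,0,0,0,0],
    [0,0,-7,0,0,0,0],
    [0,0,-10,0,0,0,0],
    [0,0,-13,0,0,0,0],
    [0,0,-15,0,0,0,0],
    [0,0,-15,0,0,0,0],
    [0,0,-15,0,0,0,0]
  ]
}}

```text
clock: 8.68
position: [473.8, -39.2, 257.0]
ee_rot: [-3.142, -0.003, -0.147]
ft_force: [0.5, -0.4, -0.1]
gripper_width: 0.7
finger_force: 0.0
```

Run:
```python
from h import *
s=manip.sense(); print(s['position'],s['ft_force'],s['clock'])
f=cam('wrist'); g=cam('scene')
save({'frame':np.hstack([f['frame'],cv2.resize(g['frame'][100:260,150:340],(286,384))])},'w3.png')
```

```text
[473.82247406 -39.15499571 256.97925308] [ 0.47585495 -0.3956219  -0.14955046] 8.6833
```

View pics/w3.png

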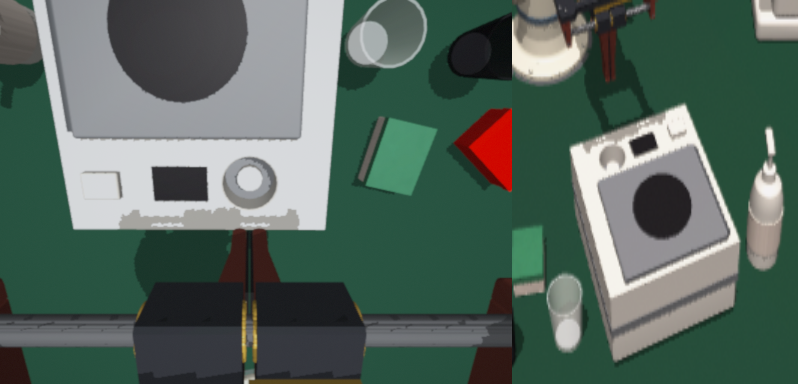

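The lid is flat and shut, the key is up at (249,179), the hand is clear, and the beaker, slide box and dispenser are standing as they were.

```bash
python3 -c "
from cell import manip; print(manip.hand_in())"
```

```text
the job is handed in; nothing more can be done
None
```

I shut the lid to its firm stop, held the start key fully down for about a second and released it, then drew the hand clear with nothing else visibly moved; the job is handed in, but no verdict was returned.

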